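# Fit the spindle of a bobbin winder

### The arm

A 6-joint arm with a two-finger parallel gripper is mounted at the origin on a cart in front of the work surface, level with it; the furniture and walls round the work are solid. World frame = base frame: x ahead of the robot, y to its left, z up, the work surface at z = 0. Lengths are in m, angles in rad, forces in N, time in s.
With the tool pointing down it reaches from about 0.3 to 0.875 m from the base axis. Payload 6.4 kg.
Tool frame: the origin (TCP) lies midway between the tips of the shut fingers; the grasp point (between the pads) lies 19 mm behind it (pinch_z is the distance from the TCP to the grasp point, in m); z points along the fingers, x is the direction in which the jaws open and shut, and the axes are right-handed (so a half turn about z gives the same grasp; the last joint's range is limited). The gripper opens to 88 mm and grips with 3 to 60 N. Pads are 18 mm wide; open, the fingers measure 123 mm over their backs; the gripper's body (75 mm by 187 mm) begins 45 mm behind the grasp point.
Start: joints at [-1.448, 0.181, 1.607, -0, 1.354, -0.206], TCP at [0.186, -0.544, 0.239] pointing down, gripper open.
Joint ranges: [-2.99, 2.99], [-0.89, 2.07], [0.3, 2.58], [-1.14, 4.28], [0, 2.63], [-3.12, 3.12]. Speed limits (rad/s): [2.57, 2.57, 3.01, 3.14, 3.14, 3.14].

### API

Orientations are given as a rotation vector (axis times angle).
In Python, from rig import * gives the robot as it stands. Calls block until the motion is done:
- movep(position, orientation): joint-space move of the TCP to a pose.
- move_straight(position, attitude=None, velocity=0.15): straight line of the TCP; attitude=None keeps the orientation; velocity is the mean speed in m/s.
- movej(angles): joint-space move.
- gripper_to(opening, effort=None): opening from 0.0 (shut) to 1.0 (fully open); effort is the grip in N (None keeps the last); returns when the fingers have stopped.
- pause(seconds).
- ik(position, orientation): joint angles nearest the present ones, or None.
- get_state(): the state.
- snapshot(name): name is "scene" or "side" or "wrist"; returns the picture (384x512x3 uint8, red, green, blue); there is no depth.
- camera_info(name): a dict with "fx", "fy", "cx", "cy" (pixels), "k1" (the pictures are not rectified: a ray, as slopes to the right and down, at radius r is drawn at 1 + k1 r^2 times it, then the intrinsics apply), "R" (3x3) and "t" (3): a world point X has camera coordinates R X + t. Camera axes: x right, y down, z forward; pixel columns grow to the right and rows downward; lengths in m; the calibration is good to about 2 mm. A picture is of the moment at which its call begins: read the wrist's pose just before it. camera_info takes no time and is no camera call; for the wrist camera it gives the pose at the moment of the call.
A pose or a line that the arm cannot do raises PlanningError and nothing moves.
- close_job(): hands the job in, once; it reports no verdict.
The state is a dict: "clock": time; "q": joint angles; "joint_vel": joint speeds; "tau": joint torques, N m; "ee_pos": TCP position; "ee_rot": TCP orientation; "wrist_force": force on the tool from outside, world axes, zero at the start; "moment": the same for the moment, N m; "gripper_width": opening from 0.0 (shut) to 1.0 (fully open).
Only numpy, scipy, OpenCV 4.12 (cv2) and the standard library are available. Lean on these libraries where they do the work, as an engineer would, in place of code of your own. Each camera call takes 0.05 s, during which the arm holds its last target. There are 200 camera calls.

### The job

Mount the empty blue bobbin in the bench winder: take the spindle with the orange handle out of its grey rest tube, thread it down through the upper bearing, the bobbin and the lower bearing, then turn it by feel until its flat tang drops into the hidden drive slot and the collar sits fully down on the upper bearing, where it must stay when released. Work gently: never strain the spindle against the winder or wrench the braked drive, and leave the other things on the bench where they are.

Things in the scene. Friction and masses are not known exactly. Their poses are not given: they have to be found in the camera images.
- winder: White bench winder, fixed to the bench, 112 mm along x, 84 mm along y, 112 mm high. Origin on the bench under the vertical line of its two bearings; x points to its back column. The base is a closed box 40 mm high; an arm 102 to 112 mm up carries the upper bearing. Hidden in the base on the same line is the drive coupling (see drive).
- upper_bore (a point): Centre of the upper brass bearing's mouth, on the arm's top, 112 mm above the bench; bearing 32 x 34 x 10 mm, bore 14 mm with 2 mm chamfers; axes as the winder.
- lower_bore (a point): Centre of the lower brass bearing's mouth, on the base's top, 40 mm above the bench; 8 mm thick, bore 14 mm with 2 mm chamfers; axes as the winder.
- drive (a point): Top of the drive dog on the bearing line, 28 mm above the bench; fixed axes as the winder, NOT the slot's. The dog has a straight slot 6.5 mm wide, 16 mm deep, at an unmeasured, unseen angle within 0.7 rad either way of the winder's x. A spring pushes it up: it yields 8.5 mm, 3 N at first touch, 7 N pressed 7 mm.
- drive_brake (a point): Same dog, 8 mm above the bench. A brake keeps the dog from turning: levering it round takes far more than 40 N at the tang. Once the tang enters the slot (it fits within about 0.15 rad of it) the dog springs back up and the axial push on the spindle falls to nearly nothing; turning on then meets the slot's walls.
- rest: Grey upright rest tube on a dark foot 68 mm wide, fixed to the bench; 34 mm outside, 15 mm bore, 104 mm high, open at the top. Origin on the bench at its axis. The spindle hangs in it by its collar.
- spindle_grip (a point): Centre of the spindle's orange handle, a flat upright bar 34 mm long (along this point's x), 12 mm thick (along y), 35 mm high; z points up along the shaft. It lies 27 mm above the underside of the steel collar (22 mm wide, 5 mm thick). Below the collar is a shaft 12 mm wide. Spindle about 0.12 kg.
- spindle_tip (a point): End of the tang on the shaft's axis, 118 mm below spindle_grip, 91 mm below the collar; same axes. The tang is a blade 10.8 mm wide along x (parallel to the handle), 4.2 mm thick, 10 mm long; half a turn looks the same. A pilot pin 4 mm wide goes 7 mm further down. Home is 21 mm above the bench; outside the slot, released, it stands 7 mm higher.
- bobbin_centre (a point): Centre of the empty blue plastic bobbin, 60 mm wide, 56 mm high, bore 18 mm; it stands loose and upright on the winder's base, up to about 2 mm off the bearing line. z points up along its bore.
- jar: Bystander: clear jar of screws with a black lid, 48 mm wide, 58 mm high; origin at its underside.
- tape: Bystander: roll of amber tape lying flat, 75 mm wide, 19 mm high; origin at its underside.
- circuit: Bystander: small green circuit board, 50 x 60 x 12 mm; origin at its underside.
- driver: Bystander: yellow screwdriver lying on the bench, 119 mm long, 16 mm thick; origin at its underside.
Things that resemble listed ones, but are neither listed nor needed, are in the scene too. Leave any pink look-alike of the part that bears spindle_grip alone. There is more than one size of the winder; the one meant has the size given above.

How it is judged:
On the way, in this order (a step that is already met when the one before it is completed fails the run):
1. the spindle's tang is inside the upper bearing (z of spindle_tip in the frame of winder below 0.11 m and horizontal distance between spindle_tip and upper_bore below 0.004 m), for 0.1 s.
2. it has gone through the bobbin into the lower bearing (z of spindle_tip in the frame of winder below 0.036 m and horizontal distance between spindle_tip and lower_bore below 0.004 m and horizontal distance between bobbin_centre and lower_bore below 0.006 m), for 0.1 s.
At the end, for the whole second after the job is handed in: The spindle stands released and at rest through both bearings and the bobbin, its tang in the drive slot: tang end no more than 23.5 mm above the bench (2.5 mm short of home), within 4 mm of the bearing line, shaft within 0.06 rad of vertical; the bobbin upright within 6 mm of that line (z of spindle_tip in the frame of winder below 0.0235 m and horizontal distance between spindle_tip and lower_bore below 0.004 m and angle between the z axis of spindle_grip and the z axis of winder, either way round below 0.06 rad and horizontal distance between bobbin_centre and lower_bore below 0.006 m and angle between bobbin_centre's own z axis and vertical below 0.1 rad and linear speed of spindle below 0.02 m/s); the robot touches nothing.
It fails at once if the spindle is forced against the winder or its drive (over 40 N) (contact force between spindle and winder above 40 N).
It fails at once if a bystander is moved more than 30 mm (distance of any of jar, tape, circuit, driver from where it was at the start of the episode above 0.03 m).
It also fails if it takes over 56 s, if anything falls off the work surface, if the arm or the gripper's body presses on something with over 40 N, if the wrist force passes 120 N, or if a joint passes its speed limit or range.

## Working session

There is one attempt and no reset: what is moved stays moved. The work goes in short steps, each a Python script; the robot and the scene stay as the last script left them, time stands still between calls to the robot, and variables do not carry over. Pictures are saved under pics/ and viewed, about 8 in all and at most 12, crops included, and the job is handed in when it is done.

```bash
mkdir -p pics; ls
python3 - <<'E'
from rig import *
import cv2,numpy as np
s=get_state();print(s)
for n in("scene","side"):
    im=snapshot(n);np.save(f"pics/{n}.npy",im);cv2.imwrite(f"pics/{n}0.png",cv2.resize(im[:,:,::-1],(800,600),interpolation=cv2.INTER_CUBIC))
    print(n,camera_info(n))
print(camera_info("wrist"))
E
```

```text
pics
{'clock': 0.0, 'q': array([-1.44828189e+00,  1.81523407e-01,  1.60797901e+00,  5.12793076e-05,
        1.35379546e+00, -2.06320110e-01]), 'joint_vel': array([ 2.23776293e-03, -1.05565901e-03, -1.44945776e-04,  3.03894371e-05,
        3.92779154e-04, -5.39287702e-04]), 'tau': array([-1.21642206e-03, -4.33884788e+01, -3.41838813e+01,  7.01633398e-02,
        3.86406190e-02, -1.35070359e-04]), 'ee_pos': array([ 0.18564647, -0.54365722,  0.23783407]), 'ee_rot': array([-2.55402389e+00,  1.82714674e+00,  1.75441017e-03]), 'wrist_force': array([-0.97702841, -0.4654764 , -0.15595213]), 'moment': array([-0.00041499,  0.01836952,  0.02638617]), 'gripper_width': 1.0013936692386476}
scene {'fx': 349.5968666457281, 'fy': 349.5968666457281, 'cx': 255.06782074926943, 'cy': 193.76407224836257, 'k1': -0.07928664458414211, 'R': array([[-0.8495985 , -0.52714731,  0.01726575],
       [-0.22460614,  0.33198875, -0.91615258],
       [ 0.47721534, -0.78223985, -0.40045767]]), 't': array([0.48716918, 0.25567708, 0.72919447])}
side {'fx': 402.77247572242817, 'fy': 402.77247572242817, 'cx': 250.11041695918124, 'cy': 190.07022578016262, 'k1': -0.11257067784390674, 'R': array([[ 0.91390903, -0.40520276, -0.0241039 ],
       [-0.18455372, -0.36189269, -0.9137689 ],
       [ 0.36153866,  0.83955012, -0.40551868]]), 't': array([-0.55016421,  0.17204238,  0.84456007])}
{'fx': 334.52756845021815, 'fy': 334.52756845021815, 'cx': 255.48473305871633, 'cy': 195.08233260403094, 'k1': -0.05456878568108671, 'R': array([[ 0.32256026, -0.94654413, -0.00301575],
       [-0.9076897 , -0.31021996,  0.2826004 ],
       [-0.26842929, -0.08841829, -0.95923299]]), 't': array([-0.57296516, -0.04036701,  0.3907264 ])}
```

View pics/scene0.png

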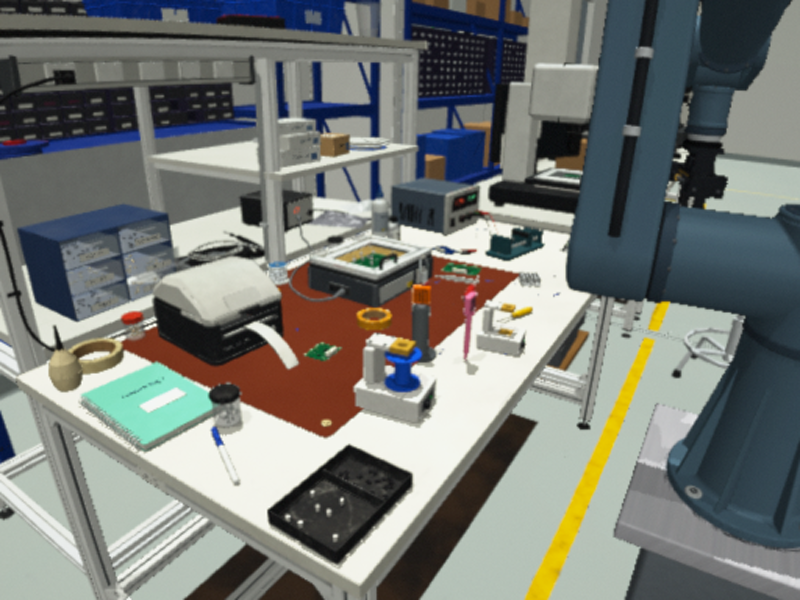

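View pics/side0.png

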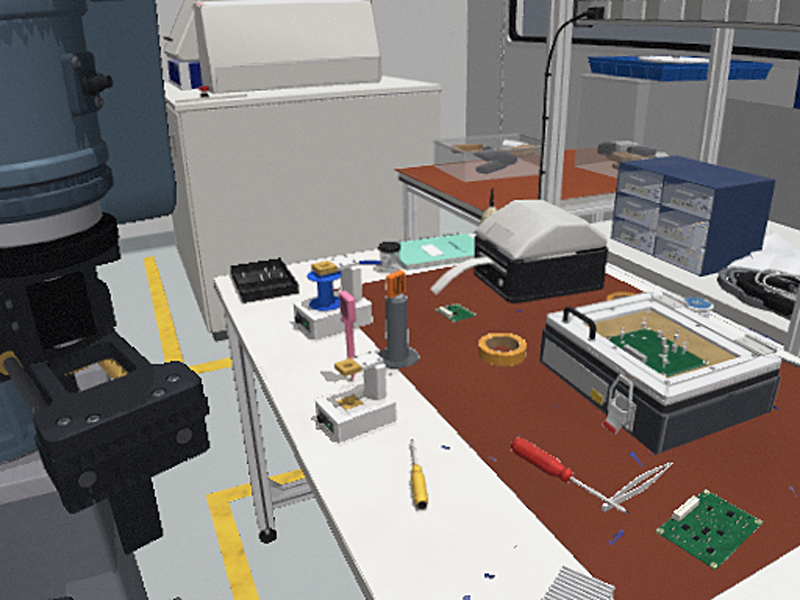

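The scene view (800x600) shows the winder with the blue bobbin at (400,380), the rest with the orange handle at (422,310), the pink look-alike at (469,320) and the small decoy winder at (500,330). The side view shows them at (330,295), (397,310), (347,320) and (355,400). Next is a coarse triangulation, then a wrist view from above.

```bash
cat > h.py <<'E'
import numpy as np, cv2
def ray(c,uv):
    K=np.array([[c["fx"],0,c["cx"]],[0,c["fy"],c["cy"]],[0,0,1]])
    p=cv2.undistortPoints(np.array([[uv]],float),K,np.array([c["k1"],0,0,0,0.]))[0,0]
    R=np.array(c["R"]);d=R.T@np.array([p[0],p[1],1]);return -R.T@np.array(c["t"]),d/np.linalg.norm(d)
def plane(c,uv,z):
    o,d=ray(c,uv);return o+d*(z-o[2])/d[2]
def tri(*cu):
    A=np.zeros((3,3));b=np.zeros(3);rs=[ray(c,u) for c,u in cu]
    for o,d in rs:
        M=np.eye(3)-np.outer(d,d);A+=M;b+=M@o
    X=np.linalg.solve(A,b);return X,[np.linalg.norm((np.eye(3)-np.outer(d,d))@(X-o)) for o,d in rs]
def proj(c,X):
    R=np.array(c["R"]);K=np.array([[c["fx"],0,c["cx"]],[0,c["fy"],c["cy"]],[0,0,1]])
    return cv2.projectPoints(np.array([X],float),cv2.Rodrigues(R)[0],np.array(c["t"],float),K,np.array([c["k1"],0,0,0,0.]))[0][0,0]
def mask(im,lo,hi):
    return cv2.inRange(cv2.cvtColor(im,cv2.COLOR_RGB2HSV),np.array(lo),np.array(hi))
def blobs(m,amin=15):
    n,l,s,c=cv2.connectedComponentsWithStats(m);return [(s[i].tolist(),c[i].round(1).tolist()) for i in range(1,n) if s[i,4]>=amin]
def down(yaw):  # tool z down, jaw axis (tool x) at world yaw
    c,s=np.cos(yaw),np.sin(yaw)
    return cv2.Rodrigues(np.array([[c,s,0],[s,-c,0],[0,0,-1.]]))[0].ravel()
E
python3 - <<'E'
from rig import *
from h import *
k={n:camera_info(n) for n in("scene","side")};im={n:np.load(f"pics/{n}.npy") for n in k}
roi={"scene":(215,165,300,280),"side":(180,160,275,290)}
for n in k:
    x0,y0,x1,y1=roi[n]
    for nm,lo,hi in(("orange",(5,190,120),(13,255,255)),("blue",(105,150,60),(125,255,255)),("brass",(14,120,90),(25,255,255))):
        m=mask(im[n],lo,hi);z=np.zeros_like(m);z[y0:y1,x0:x1]=m[y0:y1,x0:x1];print(n,nm,blobs(z,8))
f=512/800
for nm,a,b in(("grip",(422,296),(396,284)),("bearing",(404,346),(323,268)),("pink top",(470,298),(347,300))):
    print(nm,tri((k["scene"],np.array(a)*f),(k["side"],np.array(b)*f)))
print(get_state()["ee_rot"],-np.array(camera_info("wrist")["R"]).T@camera_info("wrist")["t"])
E
```

```text
scene orange [([278, 166, 8, 9, 43], [280.3, 169.4]), ([264, 180, 36, 41, 742], [282.6, 196.4]), ([215, 187, 48, 87, 1355], [229.9, 221.8])]
scene blue [([247, 222, 23, 29, 393], [257.8, 237.8])]
scene brass [([218, 165, 7, 2, 11], [221.5, 165.4]), ([261, 180, 10, 5, 23], [265.0, 182.2]), ([228, 197, 23, 15, 266], [239.0, 203.5]), ([249, 216, 17, 11, 130], [257.3, 221.2])]
side orange [([248, 174, 12, 16, 99], [252.1, 181.0])]
side blue [([230, 167, 14, 2, 27], [236.3, 167.5]), ([197, 174, 21, 25, 314], [207.4, 186.6])]
side brass [([200, 167, 15, 9, 89], [207.2, 170.9]), ([214, 229, 17, 12, 117], [222.4, 234.6]), ([216, 253, 16, 9, 75], [223.5, 257.0])]
grip (array([ 0.57632363, -0.08154499,  0.12363587]), [np.float64(0.0018662823210046909), np.float64(0.001866282321004602)])
bearing (array([0.51573027, 0.07963226, 0.10602926]), [np.float64(0.00024348560251029875), np.float64(0.00024348560251042642)])
pink top (array([ 0.49008009, -0.10974976,  0.1284042 ]), [np.float64(0.0003033615647687716), np.float64(0.00030336156476865305)])
[-2.55413010e+00  1.82734155e+00  1.57090866e-03] [ 0.25305748 -0.5203121   0.38447746]
```

Run:
```python
from rig import *
from h import *
import pickle
out=[]
for i,(x,yaw) in enumerate([(0.60,np.pi/2),(0.47,-np.pi/2)]):
    movep([x,0.0,0.30],down(yaw));pause(0.3)
    c=camera_info("wrist");im=snapshot("wrist");out.append((c,im))
    cv2.imwrite(f"pics/w{i}.png",cv2.resize(im[:,:,::-1],(800,600),interpolation=cv2.INTER_CUBIC))
    for n,X in(("bear",[.516,.08,.112]),("grip",[.576,-.082,.149])):print(n,proj(c,X)*800/512)
pickle.dump(out,open("w.pkl","wb"));s=get_state();print(s["clock"],s["q"],s["wrist_force"])
```

```text
bear [529.04680442 136.38771741]
grip [256.6672246  243.47076194]
bear [273.33601528 193.12155912]
grip [553.44622758  85.00737103]
5.85 [-2.53383132e-01 -1.09950338e-01  1.78282455e+00 -5.35592112e-06
  1.46872768e+00  1.31741610e+00] [-0.76420201  0.77934658 -0.27535414]
```

View pics/w0.png

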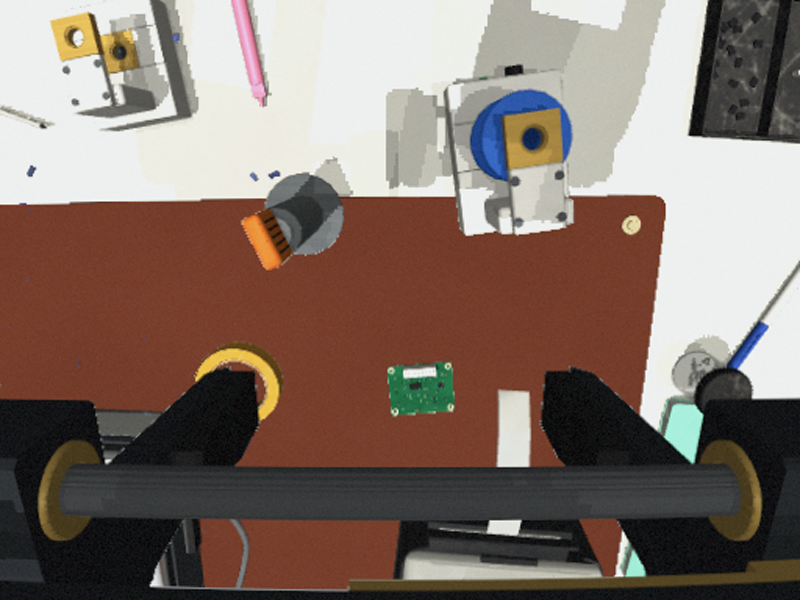

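View pics/w1.png

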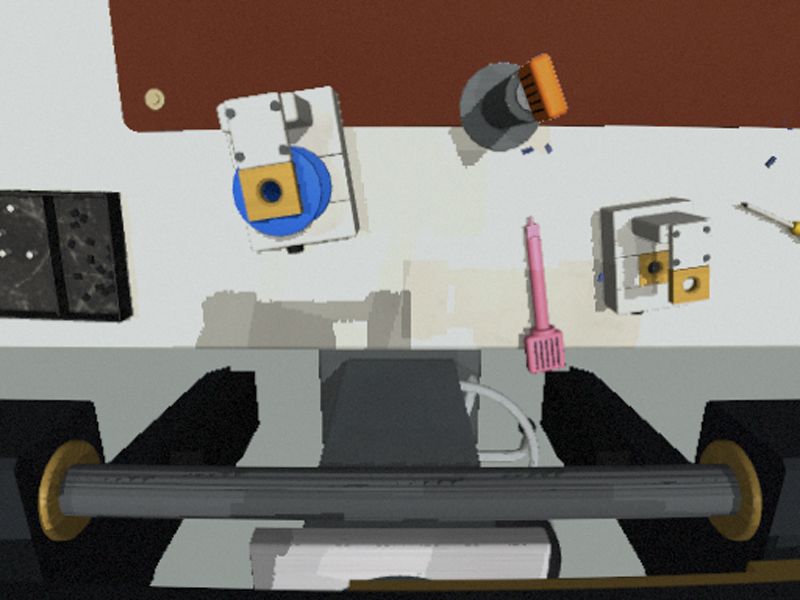

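The pink spindle lies flat on the bench, away from the work. In w0 the upper bearing is at (533,137) and the handle top at (262,240). In w1 they are at (270,190) and (548,87). I measure both next.

Run:
```python
from h import *
import pickle
W=pickle.load(open("w.pkl","rb"))
P=[[(533,137),(262,240)],[(270,190),(548,87)]]
crops=[]
for (c,im),(pb,ph) in zip(W,P):
    hsv=cv2.cvtColor(im,cv2.COLOR_RGB2HSV)
    def near(m,p,r=45):
        z=np.zeros_like(m);x,y=[int(v*.64) for v in p];z[y-r:y+r,x-r:x+r]=m[y-r:y+r,x-r:x+r];return z
    b=near(mask(im,(13,120,110),(26,255,255)),pb)
    cs,hi=cv2.findContours(b,cv2.RETR_CCOMP,cv2.CHAIN_APPROX_NONE)
    i=max(range(len(cs)),key=lambda j:cv2.contourArea(cs[j]) if hi[0][j][3]<0 else 0)
    # outer box in world at z=.112
    w=np.array([plane(c,p[0],.112)[:2] for p in cs[i]],np.float32)
    r=cv2.minAreaRect(w*1000);print("brass",r)
    j=max((j for j in range(len(cs)) if hi[0][j][3]==i),key=lambda j:cv2.contourArea(cs[j]))
    w=np.array([plane(c,p[0],.111)[:2] for p in cs[j]],np.float32);print(" hole",cv2.fitEllipse(w*1000))
    for V in(150,190,210):
        m=near(mask(im,(3,150,V),(16,255,255)),ph)
        m=cv2.morphologyEx(m,cv2.MORPH_OPEN,np.ones((2,2)))
        cs2,_=cv2.findContours(m,cv2.RETR_EXTERNAL,cv2.CHAIN_APPROX_NONE);k=max(cs2,key=cv2.contourArea)
        w=np.array([plane(c,p[0],.1485)[:2] for p in k],np.float32);print(" handle",V,cv2.minAreaRect(w*1000))
    for p in(pb,ph):
        x,y=[int(v*.64) for v in p];y=max(y,30);crops.append(cv2.resize(im[y-30:y+30,x-30:x+30,::-1],(300,300),interpolation=cv2.INTER_NEAREST))
    # rest foot dark: skip
cv2.imwrite("pics/crops.png",np.vstack([np.hstack(crops[:2]),np.hstack(crops[2:])]))
```

```text
brass ((517.1676635742188, 82.2509765625), (31.31580352783203, 34.09187316894531), 8.285634994506836)
 hole ((516.8421630859375, 82.3984375), (15.338193893432617, 15.730887413024902), 63.429725646972656)
 handle 150 ((576.3821411132812, -78.61631774902344), (32.503692626953125, 11.176922798156738), 24.62082290649414)
 handle 190 ((576.2431640625, -78.73600769042969), (31.868005752563477, 10.091215133666992), 22.884536743164062)
 handle 210 ((576.1118774414062, -78.94398498535156), (31.00818634033203, 9.41248607635498), 23.849767684936523)
brass ((517.1063232421875, 82.26355743408203), (31.73952865600586, 33.87632751464844), 8.604069709777832)
 hole ((517.2306518554688, 82.38085174560547), (14.887293815612793, 15.360552787780762), 92.09333801269531)
 handle 150 ((575.0242919921875, -80.42996978759766), (32.47592544555664, 10.778454780578613), 24.172822952270508)
 handle 190 ((575.206787109375, -80.39228057861328), (31.29789924621582, 9.562493324279785), 24.46510124206543)Traceback (most recent call last):
  File "<stdin>", line 21, in <module>
ValueError: max() iterable argument is empty
```

Both views put the bearing at (517.1, 82.3) mm with the winder yawed 8.4°. The two handle estimates differ by about 2 mm, so I look closer from the same relative pose over both targets, which cancels camera bias.

Run:
```python
from rig import *
from h import *
Y=np.radians(-65.6);crops=[]
for nm,xy,z,lo,hi in(("brass",(.5171,.0823),.112,(13,120,110),(26,255,255)),("handle",(.5757,-.0795),.1485,(3,150,150),(16,255,255))):
    movep([*xy,z+.1],down(Y));pause(.3)
    c=camera_info("wrist");s=get_state();im=snapshot("wrist");p=proj(c,[*xy,z])
    x,y=p.astype(int);r=75
    m=mask(im,lo,hi);Z=np.zeros_like(m);Z[max(y-r,0):y+r,x-r:x+r]=m[max(y-r,0):y+r,x-r:x+r]
    cs,h=cv2.findContours(Z,cv2.RETR_CCOMP,cv2.CHAIN_APPROX_NONE)
    i=max((j for j in range(len(cs)) if h[0][j][3]<0),key=lambda j:cv2.contourArea(cs[j]))
    f=lambda k,z:np.array([plane(c,q[0],z)[:2]*1000 for q in k],np.float32)
    print(nm,p,s["ee_pos"],s["clock"],cv2.minAreaRect(f(cs[i],z)))
    ch=[j for j in range(len(cs)) if h[0][j][3]==i and len(cs[j])>20]
    for j in ch: print(" hole",cv2.fitEllipse(f(cs[j],z-.001)))
    v=im.copy();cv2.drawContours(v,cs,i,(0,255,255),1);y=max(y,80)
    crops.append(cv2.resize(v[y-80:y+80,x-80:x+80,::-1],(400,400),interpolation=cv2.INTER_NEAREST))
cv2.imwrite("pics/close.png",np.hstack(crops))
```

```text
brass [255.43952637 193.52847916] [0.51766904 0.08143299 0.21339439] 6.7333 ((517.35986328125, 82.53273010253906), (31.915231704711914, 33.8274040222168), 8.17297077178955)
 hole ((517.5269165039062, 82.70360565185547), (15.238228797912598, 15.660887718200684), 74.62055969238281)
handle [258.81334851 194.09090858] [ 0.57545228 -0.07808746  0.24834888] 7.8167 ((578.3519897460938, -80.0469970703125), (31.824270248413086, 10.574211120605469), 24.414981842041016)
```

View pics/close.png

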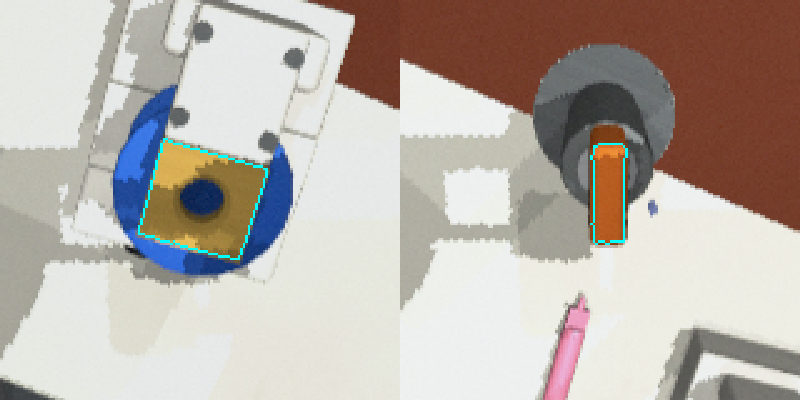

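Run:
```python
from rig import *
from h import *
import pickle
W=pickle.load(open("w.pkl","rb"))
Y=np.radians(-65.6)
c=camera_info("wrist");s=get_state();print(s["ee_pos"],s["joint_vel"].round(4))
im=snapshot("wrist");W.append((c,im))
def cen(c,im,xy,z,lo,hi,r):
    x,y=proj(c,[*xy,z]).astype(int)
    m=mask(im,lo,hi);Z=np.zeros_like(m);Z[max(y-r,0):y+r,x-r:x+r]=m[max(y-r,0):y+r,x-r:x+r]
    cs,_=cv2.findContours(Z,cv2.RETR_EXTERNAL,cv2.CHAIN_APPROX_NONE);k=max(cs,key=cv2.contourArea)
    return cv2.minAreaRect(k)[0],[plane(c,q[0],z)[:2]*1000 for q in k]
C=[]
for c,im in W:
    p,k=cen(c,im,(.5757,-.0795),.1485,(3,150,150),(16,255,255),45 if c is not W[2][0] else 75)
    C.append((c,p));print(p,cv2.minAreaRect(np.array(k,np.float32)))
print(tri(*C));print(tri(*C[:2]));print(tri(C[0],C[2]),tri(C[1],C[2]))
```

```text
[ 0.57554885 -0.07836558  0.24843354] [-0.0068  0.0027 -0.0049 -0.0004  0.0013 -0.0007]
(167.0618438720703, 154.96746826171875) ((575.4691772460938, -79.45853424072266), (32.45275115966797, 11.170978546142578), 24.608177185058594)
(351.01812744140625, 54.350685119628906) ((575.8063354492188, -79.53202819824219), (32.42847442626953, 10.770666122436523), 24.13860511779785)
(261.0, 191.0) ((578.4324951171875, -80.32392883300781), (31.827123641967773, 10.56861686706543), 24.39804458618164)
(array([ 0.57677925, -0.08143163,  0.14091918]), [np.float64(0.0002389596542022666), np.float64(0.00017288964619675818), np.float64(0.0001667160092830695)])
(array([ 0.57783923, -0.08354484,  0.13331057]), [np.float64(4.1359293450396214e-05), np.float64(4.1359293450391504e-05)])
(array([ 0.57667865, -0.08147491,  0.14060318]), [np.float64(0.00017401499703206488), np.float64(0.0001740149970320262)]) (array([ 0.57691508, -0.08126898,  0.14141402]), [np.float64(7.063912373916481e-05), np.float64(7.063912373924448e-05)])
```

The three views triangulate the handle top to (576.8, -81.4) mm at z = 141 mm with 0.2 mm residuals. The fixed cameras agree, so the spindle hangs about 7.5 mm lower than a collar on the rim would give. Grasping now.

```bash
cat >> h.py <<'E'
def settle(target,rot,n=3,tol=.0003):
    """servo out the slow steady-state TCP offset; returns the bias"""
    from rig import move_straight,get_state,pause
    target=np.array(target,float);b=np.zeros(3)
    for i in range(n):
        pause(.25);e=target-get_state()["ee_pos"]
        if np.linalg.norm(e)<tol:break
        b+=e;move_straight(target+b,rot,velocity=.02)
    return b
E
python3 - <<'E'
from rig import *
from h import *
R=down(np.radians(-65.6))
gripper_to(.45,25)
T=np.array([.5768,-.0814,.180])
move_straight(T,R,velocity=.12);b=settle(T,R);print(b,get_state()["ee_pos"])
T[2]=.111;move_straight(T+b,R,velocity=.08);pause(.3)
s=get_state();print(s["ee_pos"],s["wrist_force"],s["moment"])
gripper_to(0,25);pause(.2)
s=get_state();print(s["clock"],s["ee_pos"],s["wrist_force"],s["moment"],s["gripper_width"]*88)
E
```

```text
[-8.01470837e-06 -1.42176701e-05  8.76051781e-07] [ 0.57676821 -0.08141088  0.17995846]
[ 0.57700112 -0.08147278  0.11140857] [-0.29615518  0.32992159  0.13109977] [-0.00565001 -0.00074418  0.00960571]
12.7667 [ 0.57677614 -0.08142241  0.110968  ] [ 0.49740445  0.40259461 -0.30005636] [-0.03094483 -0.01614975  0.00768899] 11.503824618150603
```

Run:
```python
from rig import *
from h import *
R=down(np.radians(-65.6))
move_straight([.5768,-.0814,.255],R,velocity=.12)
s=get_state();print(s["wrist_force"],s["moment"])
R2=down(np.radians(8.4-90));T=[.5172,.0824,.255]
move_straight(T,R2,velocity=.15);pause(.5);s=get_state();print(s["clock"],s["ee_pos"],s["wrist_force"],s["moment"],s["gripper_width"]*88)
v=[]
import pickle;d={}
for n in("scene","side"):
    c=camera_info(n);im=snapshot(n);d[n]=(c,im);x,y=proj(c,[.5172,.0824,.15]).astype(int);print(n,x,y)
    v.append(cv2.resize(im[y-50:y+50,x-40:x+40,::-1],(400,500),interpolation=cv2.INTER_NEAREST))
pickle.dump(d,open("d.pkl","wb"))
cv2.imwrite("pics/held.png",np.hstack(v))
```

```text
[ 0.27298065  0.47157338 -1.02365021] [-0.01087506  0.03104167  0.00702174]
15.925 [0.51724314 0.08228453 0.25497754] [-0.08588083  0.20718558 -0.64745281] [-0.01370434 -0.00775729 -0.04056914] 11.605721528300736
scene 257 205
side 205 155
```

View pics/held.png

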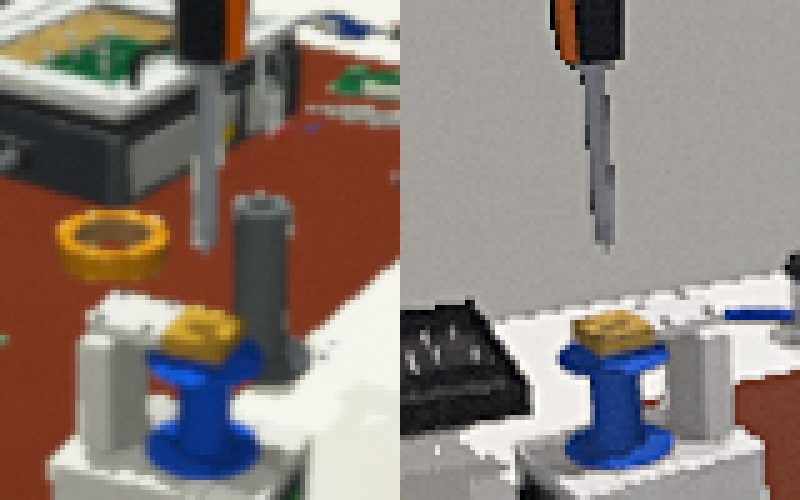

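The scene crop shows the shaft above the bearing with its tip at (204,248). In the side crop the tip is at (605,250), with a possible slight lean. I check that lean numerically.

Run:
```python
from h import *
import pickle
d=pickle.load(open("d.pkl","rb"));a,b=d["scene"][0],d["side"][0]
# shaft midline per row, both views: bluish-grey shaft pixels -> compare with projected vertical line under TCP
for n,u0,(v0,v1),off in(("scene",257,(168,205),0),("side",205,(120,155),0)):
    c,im=d[n]
    for v in range(v0,v1,4):
        row=im[v].astype(int)
        if n=="scene": bad=(abs(row[:,0]-row[:,2])<30)&(abs(row[:,1]-row[:,0])<30)
        else: bad=abs(row-np.median(im[v,170:195].astype(int),0)).sum(1)>18
        idx=[u for u in range(u0-9,u0+10) if bad[u]]
        print(n,v,(min(idx),max(idx),np.mean(idx)) if idx else None)
    for z in(.24,.21,.18,.15,.13,.112):print("  line",z,proj(c,[.5172,.0823,z]).round(1))
print("tip",tri((a,(257.8,205.)),(b,(206,155.3))));print("top",tri((a,(259,168)),(b,(203.8,118.6))))
for n,(x0,x1,y0,y1) in(("scene",(243,275,210,235)),("side",(195,222,163,178))):
    c,im=d[n];m=mask(im,(14,120,90),(26,255,255));z=np.zeros_like(m);z[y0:y1,x0:x1]=m[y0:y1,x0:x1];print(n,blobs(z))
```

```text
scene 168 (248, 266, np.float64(257.0))
scene 172 (248, 266, np.float64(257.0))
scene 176 (248, 266, np.float64(257.0))
scene 180 (248, 266, np.float64(256.3529411764706))
scene 184 (248, 261, np.float64(254.5))
scene 188 (248, 260, np.float64(254.0))
scene 192 (248, 259, np.float64(255.6))
scene 196 (256, 266, np.float64(260.7142857142857))
scene 200 (256, 266, np.float64(260.7142857142857))
scene 204 (257, 266, np.float64(262.0))
  line 0.24 [258.7 171. ]
  line 0.21 [258.4 183. ]
  line 0.18 [258.2 194.6]
  line 0.15 [257.9 205.8]
  line 0.13 [257.8 213.2]
  line 0.112 [257.6 219.7]
side 120 (201, 206, np.float64(203.5))
side 124 (202, 207, np.float64(204.5))
side 128 (202, 207, np.float64(204.5))
side 132 (202, 207, np.float64(204.5))
side 136 (203, 207, np.float64(205.0))
side 140 (202, 208, np.float64(205.0))
side 144 (201, 208, np.float64(204.5))
side 148 (202, 207, np.float64(204.8))
side 152 (203, 208, np.float64(205.5))
  line 0.24 [203.5 121.2]
  line 0.21 [204.3 132.7]
  line 0.18 [205.1 144.1]
  line 0.15 [205.9 155.2]
  line 0.13 [206.4 162.5]
  line 0.112 [206.8 168.9]
tip (array([0.51774812, 0.0809491 , 0.15077177]), [np.float64(0.0009173187451805084), np.float64(0.0009173187451803884)])
top (array([0.51777992, 0.08038823, 0.24685033]), [np.float64(3.225872161860696e-05), np.float64(3.2258721618620465e-05)])
scene [([249, 216, 17, 11, 127], [257.1, 221.2])]
side [([200, 167, 15, 9, 85], [207.4, 170.9])]
```

The shaft is vertical and over the bearing line within about 1 mm. I start the guarded descent with the tang turned 0.7 rad to one side, correcting sideways as contact forces appear.

```bash
cat > g.py <<'E'
from rig import *
from h import *
import json
Y0=np.radians(8.4-90)
class G:
    def __init__(s,T,off,F0,M0):s.T=np.array(T,float);s.off=off;s.F0=np.array(F0);s.M0=np.array(M0)
    def read(s):
        st=get_state();s.F=st["wrist_force"]-s.F0;s.M=st["moment"]-s.M0;s.p=st["ee_pos"];s.t=st["clock"];return s.F
    def comply(s):
        l=s.F[:2]
        if np.linalg.norm(l)>1:s.T[:2]+=np.clip(l*.00015,-.0006,.0006)
    def down(s,dz,v):
        s.T[2]-=dz;move_straight(s.T,down(Y0+s.off),velocity=v);s.read();s.comply()
    def turn(s,d):
        s.off+=d;movep(s.T,down(Y0+s.off));s.read();s.comply()
    def say(s,*a):print(*a,"t%.2f"%s.t,"off%.2f"%s.off,"p",(s.p*1000).round(1),"F",s.F.round(1),"M",s.M.round(2))
    def save(s):json.dump([s.T.tolist(),s.off,s.F0.tolist(),s.M0.tolist()],open("g.json","w"))
E
python3 - <<'E'
from g import *
g=G([.5173,.0824,.255],-.7,[0,0,0],[0,0,0])
g.turn(0);pause(.4)
b=[(x["wrist_force"],x["moment"]) for x in (get_state() for _ in range(5))]
g.F0,g.M0=np.mean([x[0] for x in b],0),np.mean([x[1] for x in b],0)
g.down(.030,.08);g.say("above")
while g.T[2]>.1365:
    g.down(.004,.03);g.say()
    if g.F[2]>5 or np.linalg.norm(g.F[:2])>8:print("STOP");break
g.save()
E
```

```text
above t17.66 off-0.70 p [517.   82.4 224.5] F [-0.6  0.1 -0.8] M [-0.07 -0.05  0.04]
t17.94 off-0.70 p [517.3  82.4 221.1] F [-0.2 -0.3  0. ] M [-0.11 -0.02  0.08]
t18.23 off-0.70 p [517.1  82.4 216.8] F [-0.4 -0.3 -0.4] M [-0.03 -0.01  0.07]
t18.51 off-0.70 p [517.1  82.4 212.7] F [-0.3 -0.1 -0.6] M [-0.13  0.   -0.  ]
t18.79 off-0.70 p [517.1  82.4 208.7] F [-0.3 -1.1 -0.1] M [-0.15 -0.06  0.07]
t19.07 off-0.70 p [517.1  82.2 204.7] F [-2.   0.1 -0.3] M [-0.19 -0.03  0.06]
t19.36 off-0.70 p [516.7  82.3 200.7] F [-0.7  0.9 -0.3] M [-0.09 -0.01  0.1 ]
t19.64 off-0.70 p [516.8  82.4 196.8] F [ 0.2  1.  -0.5] M [-0.1  -0.11  0.07]
t19.93 off-0.70 p [516.8  82.5 192.8] F [-0.4 -0.1 -0. ] M [-0.08 -0.14  0.12]
t20.21 off-0.70 p [516.8  82.5 188.8] F [ 0.1 -0.6 -0.3] M [-0.04 -0.16  0.02]
t20.49 off-0.70 p [516.8  82.5 184.8] F [0.3 0.2 0.5] M [-0.04 -0.14  0.03]
t20.77 off-0.70 p [516.8  82.6 180.8] F [ 0.3 -0.1 -0.8] M [-0.06 -0.15  0.08]
t21.06 off-0.70 p [516.8  82.5 176.8] F [ 0.5 -1.  -0.3] M [-0.06 -0.22  0.06]
t21.34 off-0.70 p [516.9  82.4 172.8] F [ 0.6  0.3 -0.4] M [-0.07 -0.17 -0.01]
t21.62 off-0.70 p [516.9  82.4 168.8] F [ 0.4  0.6 -0.2] M [-0.08 -0.21  0.03]
t21.91 off-0.70 p [516.9  82.4 164.8] F [ 0.8 -0.7 -0.5] M [-0.06 -0.13  0.01]
t22.19 off-0.70 p [516.9  82.3 160.7] F [ 1.   1.2 -0.7] M [-0.04 -0.13  0.05]
t22.48 off-0.70 p [517.   82.4 156.7] F [ 0.6 -0.1 -0.5] M [-0.14 -0.06  0.03]
t22.76 off-0.70 p [517.   82.5 152.7] F [ 0.1 -1.4 -0.7] M [-0.11 -0.1   0.06]
t23.04 off-0.70 p [517.1  82.3 148.7] F [-0.8 -0.2 -0.3] M [-0.09 -0.08  0.04]
t23.32 off-0.70 p [517.1  82.3 144.7] F [ 0.3 -0.3 -0.3] M [-0.1  -0.1   0.07]
t23.61 off-0.70 p [517.1  82.3 140.7] F [ 0.1  0.4 -0.5] M [-0.13 -0.03  0.06]
t23.89 off-0.70 p [517.1  82.3 136.7] F [-1.8 -1.  -0. ] M [-0.14 -0.08  0.02]
t24.18 off-0.70 p [516.9  82.2 132.8] F [ 1.   0.1 -1.3] M [ 0.02 -0.15  0.06]
```

Run:
```python
from g import *
g=G(*json.load(open("g.json")))
while g.T[2]>.118:
    g.down(.001,.02);pause(.05);g.read();g.say()
    if g.F[2]>3.5 or np.linalg.norm(g.F[:2])>8:print("STOP");break
g.save()
```

```text
t24.48 off-0.70 p [517.   82.1 132. ] F [ 0.8 -0.2 -0.4] M [ 0.   -0.08  0.1 ]
t24.77 off-0.70 p [517.   82.3 130.9] F [-0.3 -0.1 -1.4] M [-0.05 -0.07  0.08]
t25.07 off-0.70 p [517.   82.2 129.9] F [ 0.1 -0.6  0.3] M [-0.11 -0.06  0.06]
t25.38 off-0.70 p [517.2  82.4 129. ] F [ 0.2 -1.  -0.5] M [-0.1  -0.1   0.09]
t25.68 off-0.70 p [517.2  82.4 128. ] F [-0.2 -0.6 -0.1] M [-0.05 -0.06  0.09]
t25.98 off-0.70 p [517.2  82.4 126.9] F [-0.6 -0.3  0.1] M [-0.11 -0.09  0.09]
t26.27 off-0.70 p [517.2  82.4 126. ] F [-0.9 -0.3 -0.4] M [-0.07 -0.07  0.08]
t26.57 off-0.70 p [517.   82.6 124.9] F [ 0.5 -0.8  0.4] M [ 0.04 -0.12  0.06]
t26.88 off-0.70 p [517.   82.6 124. ] F [-0.4  1.   0.4] M [ 0.09 -0.13  0.04]
t27.18 off-0.70 p [517.   82.7 122.9] F [ 0.1  0.6 -0.6] M [ 0.08 -0.08  0.05]
t27.48 off-0.70 p [517.   82.7 122. ] F [-0.   0.5 -0.5] M [ 0.09 -0.14  0.05]
t27.77 off-0.70 p [517.   82.7 120.9] F [ 0.5  0.5 -0.6] M [ 0.12 -0.11  0.04]
t28.07 off-0.70 p [517.   82.7 119.9] F [-0.3  0.   0. ] M [ 0.08 -0.1   0.08]
t28.38 off-0.70 p [517.   82.9 118.9] F [ 0.2  0.8 -0.7] M [ 0.02 -0.08  0.  ]
t28.68 off-0.70 p [517.6  82.9 118.9] F [-1.2  0.7  6.3] M [-0.04  0.05  0.07]
STOP
```

Run:
```python
from g import *
g=G(*json.load(open("g.json")));g.read();g.say(g.T)
v=[]
for n in("scene","side"):
    c=camera_info(n);im=snapshot(n);x,y=proj(c,[.5172,.0824,.115]).astype(int)
    v.append(cv2.resize(im[y-30:y+30,x-24:x+24,::-1],(400,500),interpolation=cv2.INTER_CUBIC));print(c["fx"]/np.linalg.norm(c["R"]@[.517,.082,.115]+c["t"])/1000,"px/mm")
cv2.imwrite("pics/in.png",np.hstack(v))
```

```text
[0.51679009 0.08320862 0.118     ] t28.68 off-0.70 p [517.6  82.9 118.9] F [-1.2  0.7  6.3] M [-0.04  0.05  0.07]
0.4027983101476821 px/mm
0.37947613063002317 px/mm
```

View pics/in.png

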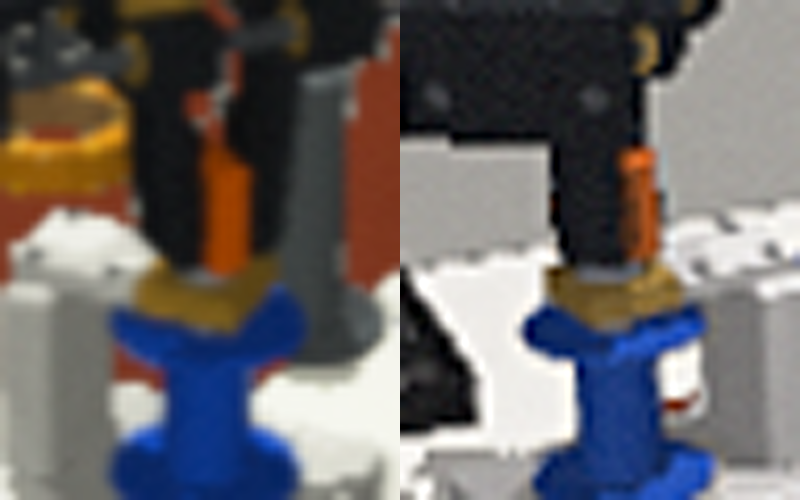

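The force jump to 6.3 N came at TCP z = 118.9 mm, which is the nominal home height, and there was no 3 N dog contact before it. Both crops show the grey collar directly on the brass (scene (215,270), side (610,268)). It looks as if the tang entered the slot straight away. I unload, release, back off and check whether it springs up.

Run:
```python
from g import *
g=G(*json.load(open("g.json")))
g.T[:2]=.5171,.0826;g.down(-.0013,.02);pause(.2);g.read();g.say("unload")
gripper_to(.4);pause(.3);g.read();g.say("open")
g.T[2]+=.07;move_straight(g.T,down(Y0+g.off),velocity=.1)
# back away so that both views are free, look at handle from wrist too
T=g.T+[-.0,0,.04];move_straight(T,down(Y0+g.off),velocity=.12);pause(.4)
v=[];info={}
import pickle
for n in("scene","side","wrist"):
    c=camera_info(n);im=snapshot(n);info[n]=(c,im);x,y=proj(c,[.5172,.0824,.125]).astype(int);r=(30,24) if n!="wrist" else (90,72)
    y=min(max(y,r[0]),384-r[0])
    v.append(cv2.resize(im[y-r[0]:y+r[0],x-r[1]:x+r[1],::-1],(266,332),interpolation=cv2.INTER_CUBIC))
    if n!="wrist":
        m=mask(im,(4,170,100),(13,255,255));z=np.zeros_like(m);z[y-35:y+25,x-15:x+15]=m[y-35:y+25,x-15:x+15];print(n,x,y,blobs(z,8))
        for zz in(.1215,.1285,.1565,.1635):print(zz,proj(c,[.5172,.0824,zz]).round(1))
pickle.dump(info,open("r.pkl","wb"));print(get_state()["clock"])
cv2.imwrite("pics/rel.png",np.hstack(v))
```

```text
unload t29.23 off-0.70 p [516.9  82.7 119. ] F [-0.1  0.8  1. ] M [ 0.08 -0.19  0.06]
open t30.05 off-0.70 p [517.1  82.6 119.3] F [-0.8 -0.5  0.3] M [-0.11 -0.04 -0.03]
scene 257 215 [([242, 182, 30, 39, 448], [257.8, 199.3])]
0.1215 [257.7 216.3]
0.1285 [257.7 213.7]
0.1565 [258.  203.4]
0.1635 [258.  200.8]
side 206 164 [([200, 155, 12, 13, 124], [205.7, 160.8])]
0.1215 [206.6 165.5]
0.1285 [206.4 163. ]
0.1565 [205.7 152.8]
0.1635 [205.5 150.2]
31.9333
```

View pics/rel.png

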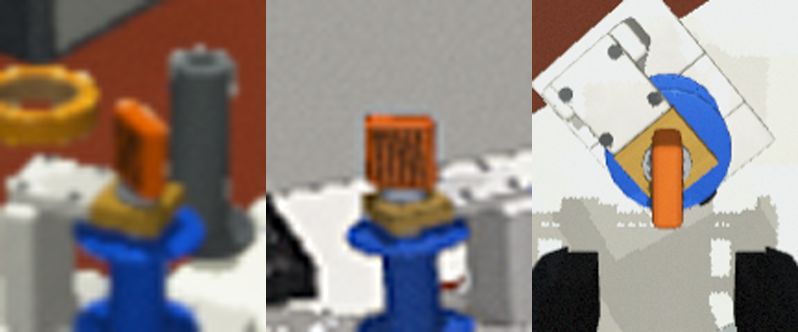

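Run:
```python
from h import *
import pickle
r=pickle.load(open("r.pkl","rb"))
from scipy.optimize import brentq
def zof(c,xy,row):return brentq(lambda z:proj(c,[*xy,z])[1]-row,0,.3)
for n in("side","scene"):
    c=r[n][0]
    for tag,im,xy,box in(("rest",np.load(f"pics/{n}.npy"),(.5768,-.0814),(.11,.15)),("now",r[n][1],(.5171,.0825),(.115,.165))):
        x,y=proj(c,[*xy,.135]).astype(int)
        m=mask(im,(4,170,90),(13,255,255));z=np.zeros_like(m);z[y-14:y+14,x-8:x+9]=m[y-14:y+14,x-8:x+9]
        l=max(blobs(z),key=lambda b:b[0][4]);print(n,tag,l,"centroid z",zof(c,xy,l[1][1]),"top",zof(c,xy,l[0][1]),"bot",zof(c,xy,l[0][1]+l[0][3]))
# wrist + side/scene triangulation of top face centre
c,im=r["wrist"];m=mask(im,(3,150,190),(16,255,255));x,y=proj(c,[.517,.0825,.156]).astype(int)
z=np.zeros_like(m);z[y-60:y+60,x-50:x+50]=m[y-60:y+60,x-50:x+50]
k=max(cv2.findContours(z,0,1)[0],key=cv2.contourArea);print(cv2.minAreaRect(k))
for h in(.1415,.149,.1565,.1635):print(h,cv2.minAreaRect(np.array([plane(c,q[0],h)[:2]*1000 for q in k],np.float32)))
```

```text
side rest ([247, 173, 15, 18, 158], [253.4, 181.5]) centroid z 0.12576434139219805 top 0.14693909012552334 bot 0.10163591974746772
side now ([200, 155, 12, 13, 140], [205.6, 160.9]) centroid z 0.1342565440307976 top 0.15046405234585944 bot 0.11449568350713636
scene rest ([261, 177, 17, 22, 202], [270.2, 188.7]) centroid z 0.12427410925553159 top 0.16072554489265203 bot 0.09130394070392274
scene now ([249, 197, 14, 24, 233], [256.4, 206.7]) centroid z 0.147773860917929 top 0.1736934703589154 bot 0.10834814653182769
((256.0, 201.5), (43.0, 14.0), 90.0)
0.1415 ((514.0228271484375, 83.5693588256836), (10.4669771194458, 33.1311149597168), 58.2750244140625)
0.149 ((516.0606689453125, 82.32215118408203), (10.131674766540527, 32.069759368896484), 58.27500915527344)
0.1565 ((518.098388671875, 81.07479858398438), (9.796340942382812, 31.0084171295166), 58.274417877197266)
0.1635 ((520.00048828125, 79.91087341308594), (9.483400344848633, 30.017793655395508), 58.274688720703125)
```

The images favour seated (side view +8.5 mm against 8 expected), but not decisively. I touch the handle top with the shut fingertips: rigid contact at 156.5 mm means home, and a springy one at 163.5 mm means not in the slot.

Run:
```python
from g import *
g=G(*json.load(open("g.json")))
g.T=np.array([.5171,.0826,.172]);gripper_to(0,20)
move_straight(g.T,down(Y0+g.off),velocity=.1);pause(.4)
b=[get_state()["wrist_force"] for _ in range(3)];g.F0=np.mean(b,0);g.comply=lambda:None
while g.T[2]>.1525:
    g.down(.001,.02);pause(.06);g.read();g.say()
    if g.F[2]>4.5:break
g.T[2]+=.05;move_straight(g.T,down(Y0+g.off),velocity=.12);pause(.3);g.read();g.say("up")
```

```text
t34.01 off-0.70 p [517.1  82.6 170.9] F [-0.1  0.8  0.9] M [-0.06 -0.01  0.05]
t34.32 off-0.70 p [517.1  82.6 169.9] F [-0.9  0.7  0.7] M [-0.04 -0.03  0.07]
t34.62 off-0.70 p [517.1  82.6 168.9] F [-0.5  0.7 -0.5] M [-0.11 -0.06  0.07]
t34.93 off-0.70 p [517.1  82.6 167.9] F [ 0.   0.4 -0. ] M [-0.08 -0.08  0.08]
t35.24 off-0.70 p [517.1  82.6 167. ] F [-0.8  0.4  1.2] M [-0.1  -0.09  0.08]
t35.55 off-0.70 p [517.1  82.6 165.9] F [-0.9  0.7  0.1] M [-0.1  -0.04  0.02]
t35.86 off-0.70 p [517.1  82.6 165. ] F [-1.6  1.   0.5] M [-0.1  -0.01  0.09]
t36.17 off-0.70 p [517.1  82.6 164. ] F [-0.6  0.2  1.6] M [-0.11 -0.07  0.08]
t36.48 off-0.70 p [517.1  82.6 163. ] F [-1.   0.3 -0.2] M [-0.05 -0.04  0.04]
t36.78 off-0.70 p [517.1  82.6 161.9] F [-1.   0.7  0.9] M [-0.15 -0.05  0.03]
t37.09 off-0.70 p [517.1  82.6 161. ] F [0.3 0.4 1. ] M [-0.09 -0.04  0.05]
t37.40 off-0.70 p [517.1  82.6 160. ] F [-1.1  0.3 -0.5] M [-0.05 -0.04  0.07]
t37.71 off-0.70 p [517.1  82.6 159. ] F [-0.3  1.6  1.5] M [-0.08 -0.06  0.05]
t38.02 off-0.70 p [517.1  82.6 158. ] F [-1.2  1.   1.2] M [-0.1  -0.08  0.08]
t38.33 off-0.70 p [517.1  82.6 157. ] F [-0.2 -0.4  0.6] M [-0.15 -0.03  0.04]
t38.63 off-0.70 p [517.1  82.6 155.9] F [-0.9  0.7  1.2] M [-0.08 -0.03  0.03]
t38.94 off-0.70 p [517.1  82.6 154.9] F [0.3 1.8 1.2] M [-0.05 -0.02  0.01]
t39.25 off-0.70 p [517.1  82.6 153.9] F [-0.3  1.  -0.8] M [-0.1  -0.05 -0.01]
t39.56 off-0.70 p [517.   82.6 152.9] F [-0.6  0.6  0.4] M [-0.08 -0.03  0.09]
t39.87 off-0.70 p [517.5  82.6 152.4] F [1.2 0.9 4.1] M [-0.02 -0.11  0.06]
up t40.73 off-0.70 p [516.6  82.6 201.2] F [-1.2  0.7  1.1] M [-0.12 -0.03  0.03]
```

Rigid-looking contact came at 152.4 mm, with nothing near 163.5, which fits home. A 3 N dog preload could still look stiff at 4 N, so I press up to about 9 N. The dog would yield at that force.

Run:
```python
from g import *
g=G(*json.load(open("g.json")))
g.T=np.array([.5171,.0826,.156])
move_straight(g.T,down(Y0+g.off),velocity=.1);pause(.4)
g.F0=np.mean([get_state()["wrist_force"] for _ in range(3)],0);g.comply=lambda:None
g.down(.003,.03)
for i in range(5):
    g.down(.0005,.01);pause(.06);g.read();g.say(g.T[2])
    if g.F[2]>9:break
g.T[2]+=.06;move_straight(g.T,down(Y0+g.off),velocity=.15);pause(.2);g.read();g.say("up")
v=[]
for n in("scene","side"):
    c=camera_info(n);im=snapshot(n);x,y=proj(c,[.5172,.0824,.105]).astype(int)
    v.append(cv2.resize(im[y-30:y+30,x-24:x+24,::-1],(400,500),interpolation=cv2.INTER_NEAREST))
cv2.imwrite("pics/fin.png",np.hstack(v))
```

```text
0.1525 t42.30 off-0.70 p [517.1  82.6 152.5] F [ 0.2 -0.6 -0.2] M [-0.11 -0.04  0.05]
0.152 t42.61 off-0.70 p [517.4  82.6 152.4] F [-0.7 -0.1  3.8] M [-0.09  0.05  0.01]
0.1515 t42.92 off-0.70 p [517.7  82.6 152.4] F [-0.5  0.4  6.9] M [0.   0.15 0.09]
0.151 t43.23 off-0.70 p [518.   82.6 152.4] F [-1.7 -0.6  9.4] M [-0.02  0.28  0.07]
up t43.98 off-0.70 p [516.3  82.6 209.5] F [ 0.5 -0.6  0.3] M [-0.08 -0.04  0.1 ]
```

View pics/fin.png

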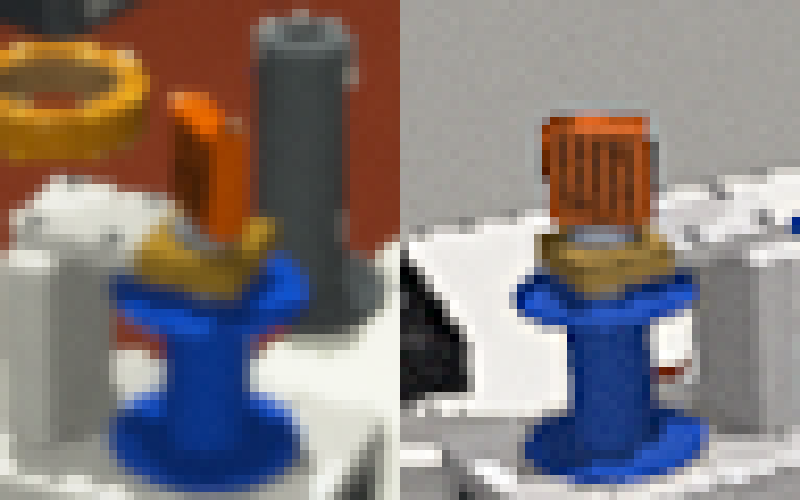

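Rigid at 152.4 mm up to 9.4 N, where the dog would have yielded, and at the same height on both touches. The crops show the collar flat on the brass (scene (200,235), side (605,235)) and the bobbin upright. The gripper is clear, so I hand it in.

```bash
python3 -c "
from rig import *
print(close_job(),get_state()['clock'])"
```

```text
the job is handed in; nothing more can be done
the job is handed in; nothing more can be done
```

The spindle is in the winder, through the upper bearing, the bobbin and the lower bearing. My checks say the tang is in the drive slot and the collar is down on the upper bearing. I handed the job in shortly after 44 s on the robot clock; no verdict is reported.

- **How it went in:** I took the spindle from the rest tube and lowered it with the tang turned 0.70 rad to one side of the winder's x. It met no dog resistance and stopped firmly at the expected home height with 6.3 N. The tang evidently dropped straight into the slot, so no turning search was needed.
- **Forces:** the highest I read at the wrist was 9.4 N, from the final press described below.
- **Last checks:**
  - After release, pressing on the handle top with the shut fingers met rigid contact at 152.4 mm on both touches, up to 9.4 N. The spring-loaded dog would have yielded at that force.
  - The final pictures show the collar flat on the brass and the bobbin upright.
  - The gripper was 57 mm above the handle at hand-in.
- **Disagreements:**
  - The handle top measured about 4 mm lower than the nominal 156.5 mm. The pictures also put it 7.5 mm low while it was still in the rest tube. An unseated spindle would have stood 7 mm higher, so I read this as a handle or fingertip shape difference.
  - The scene camera's height check of the handle was unusable, because other orange things got into the colour mask.
- **Not checked:** I did not turn the spindle against the slot walls, and I did not measure whether the bystanders had moved.

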